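# Start three drying timers in order with light taps

## Task

The pot, the pencil tin and the star mold have been set out to dry, and each has a push timer standing on the robot's side of it. Start the timers by gently tapping each orange cap well down with the fingertips (it stays down): first the pot's, then the pencil tin's, then the star mold's. Leave the lime tray's timer unstarted, and do not shift, tip or pick up anything.

Things in the scene. Friction and masses are not known exactly. Their poses are not given: they have to be found in the camera images.
- pot: open terracotta-coloured ceramic pot, shaped like a flowerpot, about 102 mm across the rim, 85 mm tall, loose; origin at the centre of its underside, z up
- tin: open plain aluminium pencil tin, empty, 74 mm across, 95 mm tall, loose; origin at the centre of its underside, z up
- mold: teal hard silicone crayon mold shaped like a five-pointed star, 120 mm across the points, 22 mm tall, loose; origin at the centre of its underside, z up
- tray: small lime-green plastic tray, 100 x 85 mm, 22 mm tall, empty, loose; origin at the centre of its underside, z up
- pot_timer: the pot's push timer: a loose white round puck, 72 mm across, 26 mm tall, 260 g, standing flat on the table about 100 mm from the centre of the pot, on the robot's side of it (never more than 20 degrees off straight towards -x); origin at the centre of its underside. All four timers look alike
- pot_cap_top (a point): centre of the top face of the flat round orange cap on the pot's timer, 50 mm across; 42 mm above the table while the cap is up; it moves down with the cap
- pot_cap (a joint): how far the cap of the pot's timer is pushed down, in m: 0 up (not started), 0.010 at its stop, where 6 mm still stand out of the puck. It moves straight down against about 3 N of friction, stays where it is left (pushed on past the stop, the orange top gives another 6 mm on a spring, from 4 N up by 2 N per mm, and comes back), and has started the timer once more than 6 mm down
- tin_timer: the pencil tin's push timer: a loose white round puck, 72 mm across, 26 mm tall, 260 g, standing flat on the table about 100 mm from the centre of the pencil tin, on the robot's side of it (never more than 20 degrees off straight towards -x); origin at the centre of its underside. All four timers look alike
- tin_cap_top (a point): centre of the top face of the flat round orange cap on the pencil tin's timer, 50 mm across; 42 mm above the table while the cap is up; it moves down with the cap
- tin_cap (a joint): how far the cap of the pencil tin's timer is pushed down, in m: 0 up (not started), 0.010 at its stop, where 6 mm still stand out of the puck. It moves straight down against about 3 N of friction, stays where it is left (pushed on past the stop, the orange top gives another 6 mm on a spring, from 4 N up by 2 N per mm, and comes back), and has started the timer once more than 6 mm down
- mold_timer: the star mold's push timer: a loose white round puck, 72 mm across, 26 mm tall, 260 g, standing flat on the table about 100 mm from the centre of the star mold, on the robot's side of it (never more than 20 degrees off straight towards -x); origin at the centre of its underside. All four timers look alike
- mold_cap_top (a point): centre of the top face of the flat round orange cap on the star mold's timer, 50 mm across; 42 mm above the table while the cap is up; it moves down with the cap
- mold_cap (a joint): how far the cap of the star mold's timer is pushed down, in m: 0 up (not started), 0.010 at its stop, where 6 mm still stand out of the puck. It moves straight down against about 3 N of friction, stays where it is left (pushed on past the stop, the orange top gives another 6 mm on a spring, from 4 N up by 2 N per mm, and comes back), and has started the timer once more than 6 mm down
- tray_timer: the lime tray's push timer: a loose white round puck, 72 mm across, 26 mm tall, 260 g, standing flat on the table about 100 mm from the centre of the lime tray, on the robot's side of it (never more than 20 degrees off straight towards -x); origin at the centre of its underside. All four timers look alike
- tray_cap_top (a point): centre of the top face of the flat round orange cap on the lime tray's timer, 50 mm across; 42 mm above the table while the cap is up; it moves down with the cap
- tray_cap (a joint): how far the cap of the lime tray's timer is pushed down, in m: 0 up (not started), 0.010 at its stop, where 6 mm still stand out of the puck. It moves straight down against about 3 N of friction, stays where it is left (pushed on past the stop, the orange top gives another 6 mm on a spring, from 4 N up by 2 N per mm, and comes back), and has started the timer once more than 6 mm down
Things that resemble listed ones, but are neither listed nor needed, are in the scene too. What is shaped like the pot_timer but brown or pink is not meant. Leave any brown look-alike of the tin_timer alone.

How it is judged (in metres and radians):
On the way, in this order (a step that is already met when the one before it is completed fails the run):
1. the pot's timer is started: its cap is more than 6 mm down (value of joint pot_cap above 0.006 m), for 0.1 s.
2. the pencil tin's timer is started: its cap is more than 6 mm down (value of joint tin_cap above 0.006 m), for 0.1 s.
3. the star mold's timer is started: its cap is more than 6 mm down (value of joint mold_cap above 0.006 m), for 0.1 s.
At the end, for the whole second after the job is handed in: The caps of the pot's, tin's and star mold's timers are more than 6 mm down, the tray's timer cap is less than 3 mm down, and all four timers, the pot, tin, mold and tray stand upright (within 0.1 rad), at rest, within 15 mm of where it began (value of joint each of pot_cap, tin_cap, mold_cap above 0.006 m and value of joint tray_cap below 0.003 m and distance of each of pot, tin, mold, tray, pot_timer, tin_timer, mold_timer, tray_timer from where it was at the start of the episode below 0.015 m and angle between each of pot, tin, mold, tray, pot_timer, tin_timer, mold_timer, tray_timer's own z axis and vertical below 0.1 rad and linear speed of each of pot, tin, mold, tray, pot_timer, tin_timer, mold_timer, tray_timer below 0.02 m/s); the robot touches nothing.
It fails at once if the lime tray's timer is pushed 3 mm or more (value of joint tray_cap above 0.003 m).
It fails at once if a timer is pushed by the fingers with more than 20 N, or by the rest of the arm with more than 2 N (contact force between any of pot_timer, tin_timer, mold_timer, tray_timer and the fingers above 20 N or contact force between any of pot_timer, tin_timer, mold_timer, tray_timer and the arm above 2 N).
It fails at once if something is lifted: its underside is more than 6 mm above the table (height (world z) of any of pot, tin, mold, tray, pot_timer, tin_timer, mold_timer, tray_timer above 0.006 m).
It fails at once if something is shifted by more than 15 mm (distance of any of pot, tin, mold, tray, pot_timer, tin_timer, mold_timer, tray_timer from where it was at the start of the episode above 0.015 m).
It fails at once if something is tipped by more than 0.25 rad (angle between any of pot, tin, mold, tray, pot_timer, tin_timer, mold_timer, tray_timer's own z axis and vertical above 0.25 rad).
It also fails if it takes over 48 s, if anything falls off the work surface, if the arm or the gripper's body presses on something with over 40 N, if the wrist force passes 120 N, or if a joint passes its speed limit or range.

## Robot

A 6-joint arm with a two-finger parallel gripper is mounted at the origin on the work surface. World frame = base frame: x ahead of the robot, y to its left, z up, the work surface at z = 0. Lengths are in mm, angles in rad, forces in N, time in s.
With the tool pointing down it reaches from about 250 to 800 mm from the base axis. Payload 3.9 kg.
Tool frame: the origin (TCP) lies on the centre line of the jaws, within the pads' length; the fingertips stand 8 mm ahead of it and the grasp point (between the pads) lies 11 mm behind it (r.tip_extent is the distance from the TCP to the fingertips, in mm); z points along the fingers, y is the line along which they close (so a half turn about z gives the same grasp; the last joint's range is limited). The gripper opens to 85 mm and grips with 20 to 120 N. Pads are 22 mm wide; open, the fingers measure 114 mm over their backs; the gripper's body (76 mm by 85 mm) begins 54 mm behind the grasp point. The pads swing forward as they close: fully open they stand 13 mm farther back than shut.
Start: joints at [1.187, 0.26, -0.138, 1.173, 0, 1.571], TCP at [196.579, 486.798, 239.304] pointing down, gripper open.
Joint ranges: [-2.78, 2.78], [-0.83, 1.72], [-1.28, 1.37], [-1.9, 2.12], [-1.57, 1.48], [-3.14, 3.14]. Speed limits (rad/s): [2.57, 2.57, 3.14, 3.14, 3.14, 3.14].

## Interface

Orientations are given as a rotation vector (axis times angle).
In Python, from plant import r gives the robot as it stands. The module is installed in compiled form; this text tells all that it offers.
- The arm moves only by the tool apply_moves, never from a script. Its argument "motion" is a list of rows, each an object of numbers: "dx", "dy", "dz": the shift along the tool's x, y, z in m; "ax", "ay", "az": the turn, a rotation vector about the tool's x, y, z in degrees; "jaw": the finger opening in m, from 0 to 0.0854. A call has exactly 5 rows; each row is the pose to reach, as a shift and turn from the pose commanded when the call began, along the tool's axes at that moment; what a row does not reach only later rows make up. A row lasts 1/12 s, in which the tool goes at most 41.7 mm and 7.16 degrees, less where a joint would pass 70% of its speed; a pose out of reach is approached as far as the arm can. A call with a gripper value outside its range is refused whole. The fingers move at their own pace and stop on an object; "force" is the grip in N (left out, the last holds). Time passes only in rows, so rows that repeat a pose let the fingers close, or fill a call up. It gives the time, the measured TCP pose, the force, the opening and the grip force at its end, in the units of the state.
- r.observe(): the state, without advancing time (a new reading comes with each control period).
- r.camera(name): name is "scene" or "side" or "wrist"; returns a dict with "pixels" (400x640x3 uint8, blue, green, red), "K" (3x3 intrinsics, pixels), "world_to_cam" (4x4, takes a point from world to camera coordinates); the wrist camera has in their place "hand_eye" (4x4, takes a point from camera to tool coordinates, whose origin is the TCP and whose axes are the flange's). Camera axes: x right, y up, looking along -z (the intrinsics and any distortion apply to the point x, -y, -z); pixel columns grow to the right and rows downward; lengths in mm; the calibration is good to about 2 mm. A picture is of the moment at which its call begins: read the wrist's pose just before it. There is no depth.
- r.sign_off(): hands the job in; it is judged then, once.
The state is a dict: "time_s": time; "joint_pos": joint angles; "qvel": joint speeds; "effort": joint torques, N m; "position": TCP position; "tcp_rot": TCP orientation; "contact_force": force on the tool from outside, world axes, zero at the start; "moment": the same for the moment, N m; "grip_width": finger opening in mm; "gripper_force": force on a finger pad.
Only numpy, scipy, OpenCV 4.12 (cv2) and the standard library are available. Lean on these libraries where they do the work, as an engineer would, in place of code of your own. Each camera call takes 0.05 s, during which the arm holds its last target. There are 200 camera calls.

## Working session

There is one attempt and no reset: what is moved stays moved. The work goes in short steps, Python scripts to look and compute and a tool call to move; the robot and the scene stay as the last step left them, time stands still between calls to the robot, and variables do not carry over. Pictures are saved under pics/ and viewed, at most 10 in all, crops included, and the job is handed in when it is done.

Besides the shell and the picture viewer there is one more tool, called after "Emit:" as name(argument=value, ...) on one line, values as JSON. apply_moves: Moves the arm, as the interface text tells. Its arguments: {"type":"object","properties":{"motion":{"type":"array"},"force":{"type":"number"}},"required":["motion"]}

```bash
mkdir -p pics; python3 - <<'E'
from plant import r
import cv2,pickle
o=r.observe();print(o['position'],o['tcp_rot'],o['time_s'],r.tip_extent)
d={}
for n in('scene','side'):
    c=r.camera(n);d[n]=c;cv2.imwrite(f'pics/{n}0.png',c['pixels'])
pickle.dump(d,open('c.pkl','wb'))
E
```

```text
[196.33197821 486.17384079 238.46704964] [-5.99081983e-01 -3.08356593e+00  3.03869609e-03] 0.0 8.0
```

View pics/scene0.png

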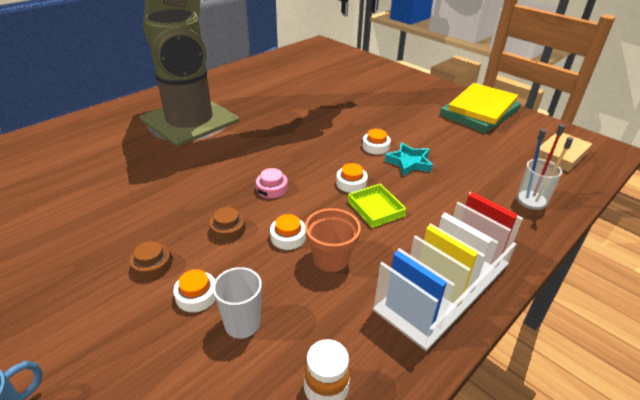

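View pics/side0.png

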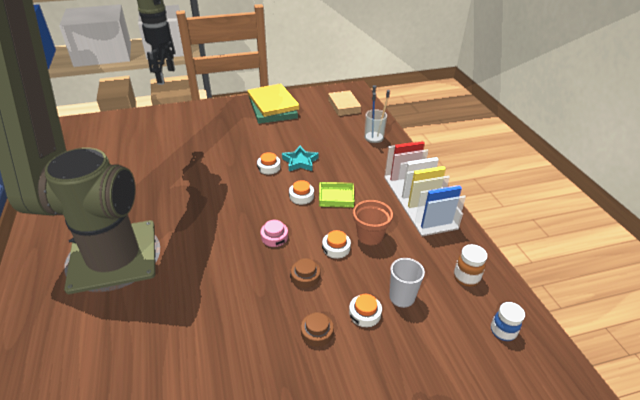

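The scene view shows orange caps at about (376,136) mold, (352,172) tray, (288,225) pot and (194,284) tin. In the side view they are at (269,159), (301,187), (337,240) and (366,306). Brown and pink ones are decoys.

```bash
cat > h.py <<'E'
import numpy as np,cv2
def ray(c,u,v):
    T=np.asarray(c['world_to_cam']);R=T[:3,:3];K=np.asarray(c['K'])
    d=np.linalg.inv(K)@[u,v,1]; d=R.T@(d*[1,-1,-1]); return -R.T@T[:3,3],d
def onz(c,u,v,z):
    o,d=ray(c,u,v);return (o+d*(z-o[2])/d[2]).round(1)
def orange(img):
    h=cv2.cvtColor(img,cv2.COLOR_BGR2HSV);m=cv2.inRange(h,(8,225,180),(20,255,255))
    n,l,s,ce=cv2.connectedComponentsWithStats(m)
    return [(s[i],ce[i]) for i in range(1,n) if s[i][4]>60]
E
python3 - <<'E'
from h import *;import pickle
d=pickle.load(open('c.pkl','rb'))
for n in d:
    print(n,[k for k in d[n]])
    for s,c in orange(d[n]['pixels']): print(s,c.round(1),onz(d[n],*c,42))
s=d['side']
for nm,u,v,z in(('mug rim pot',373,217,85),('tin rim',407,274,95),('mold',300,158,22),('tray',337,189,22),('pink',274,229,42),('brown1',306,268,42),('brown2',317,323,42)): print(nm,onz(s,u,v,z))
E
```

```text
scene ['pixels', 'K', 'world_to_cam']
[369 129  17  14  92] [375.7 137.7] [472.6 258.   42. ]
[343 170  19  10  98] [351.4 175.6] [541.7  88.2  42. ]
[277 225  23  11 121] [286.8 230.6] [ 578.6 -139.2   42. ]
[180 271  28  26 182] [191.6 288.6] [ 575.9 -348.9   42. ]
side ['pixels', 'K', 'world_to_cam']
mug rim pot [ 657.5 -119.    85. ]
tin rim [ 657.7 -325.    95. ]
mold [563.1 271.2  22. ]
tray [629.8  88.6  22. ]
pink [412.5 -53.3  42. ]
brown1 [ 458.9 -205.2   42. ]
brown2 [ 442.3 -361.8   42. ]
```

```bash
python3 - <<'E'
from h import *;import pickle
from scipy.spatial.transform import Rotation as Ro
d=pickle.load(open('c.pkl','rb'))
from plant import r
o=r.observe();p=np.array(o['position']);R=Ro.from_rotvec(o['tcp_rot']);print(R.as_matrix().round(3))
h=cv2.cvtColor(d['side']['pixels'],cv2.COLOR_BGR2HSV)
for n,a,b in(('mold',(376,134),(268.5,158)),('tray',(352,171),(301,186)),('pot',(288,223),(337,238)),('tin',(194,282),(366.5,304))):
    A=onz(d['scene'],*a,42);B=onz(d['side'],*b,42);m=(A+B)/2
    print(n,A,B,'tool shift',(R.inv().apply(m-p)).round())
E
```

```text
[[-0.927  0.374 -0.001]
 [ 0.374  0.927 -0.002]
 [-0.    -0.002 -1.   ]]
mold [461.3 273.   42. ] [461.  267.9  42. ] tool shift [-326. -101.  197.]
tray [530.6 102.7  42. ] [524.7 104.5  42. ] tool shift [-450. -230.  197.]
pot [ 563.6 -122.7   42. ] [ 561.  -126.9   42. ] tool shift [-568. -429.  197.]
tin [ 566.3 -338.2   42. ] [ 561.5 -341.8   42. ] tool shift [-650. -628.  198.]
```

Emit:
apply_moves(motion=[{"dx": -0.02, "dy": -0.015, "jaw": 0}, {"dx": -0.05, "dy": -0.038, "jaw": 0}, {"dx": -0.08, "dy": -0.06, "jaw": 0}, {"dx": -0.11, "dy": -0.083, "jaw": 0}, {"dx": -0.14, "dy": -0.106, "jaw": 0}])

```text
schema error: expected keys dx, dy, dz, ax, ay, az, jaw
```

```bash
python3 -c "
from plant import r
o=r.observe();print(o['joint_pos'],o['position'],o['tcp_rot'],o['time_s'])"
```

```text
[ 1.18699074e+00  2.60603775e-01 -1.39263987e-01  1.17269500e+00
 -1.07348668e-05  1.57077337e+00] [196.36244665 486.23871963 238.5467017 ] [-5.99088986e-01 -3.08360806e+00  2.72670437e-03] 0.1
```

Emit:
apply_moves(motion=[{"dx": -0.02, "dy": -0.015, "dz": 0, "ax": 0, "ay": 0, "az": 0, "jaw": 0}, {"dx": -0.05, "dy": -0.038, "dz": 0, "ax": 0, "ay": 0, "az": 0, "jaw": 0}, {"dx": -0.08, "dy": -0.06, "dz": 0, "ax": 0, "ay": 0, "az": 0, "jaw": 0}, {"dx": -0.11, "dy": -0.083, "dz": 0, "ax": 0, "ay": 0, "az": 0, "jaw": 0}, {"dx": -0.14, "dy": -0.106, "dz": 0, "ax": 0, "ay": 0, "az": 0, "jaw": 0}])

```text
time_s: 0.52
position: [286.9, 334.4, 238.9]
tcp_rot: [-0.597, -3.084, 0.001]
contact_force: [1.2, -0.1, 0.1]
grip_width: 25.9
gripper_force: 0.0
```

```bash
python3 -c "
from plant import r
o=r.observe();print(o['joint_pos'],o['position'],o['tcp_rot'],o['time_s'])"
```

```text
[ 8.61885181e-01  1.16717902e-01 -3.22889314e-01  1.13203404e+00
 -1.46470683e-04  1.24462172e+00] [286.89611461 334.4489394  238.85574431] [-5.97482900e-01 -3.08395692e+00  1.26710855e-03] 0.5167
```

Emit:
apply_moves(motion=[{"dx": -0.03, "dy": -0.023, "dz": 0, "ax": 0, "ay": 0, "az": 0, "jaw": 0}, {"dx": -0.06, "dy": -0.045, "dz": 0, "ax": 0, "ay": 0, "az": 0, "jaw": 0}, {"dx": -0.09, "dy": -0.068, "dz": 0, "ax": 0, "ay": 0, "az": 0, "jaw": 0}, {"dx": -0.12, "dy": -0.09, "dz": 0, "ax": 0, "ay": 0, "az": 0, "jaw": 0}, {"dx": -0.15, "dy": -0.113, "dz": 0, "ax": 0, "ay": 0, "az": 0, "jaw": 0}])

```text
time_s: 0.93
position: [383.8, 173.4, 239.1]
tcp_rot: [-0.599, -3.084, 0.0]
contact_force: [1.1, 1.4, -0.8]
grip_width: 0.2
gripper_force: 0.0
```

Emit:
apply_moves(motion=[{"dx": -0.03, "dy": -0.023, "dz": 0, "ax": 0, "ay": 0, "az": 0, "jaw": 0}, {"dx": -0.06, "dy": -0.045, "dz": 0, "ax": 0, "ay": 0, "az": 0, "jaw": 0}, {"dx": -0.09, "dy": -0.068, "dz": 0, "ax": 0, "ay": 0, "az": 0, "jaw": 0}, {"dx": -0.12, "dy": -0.09, "dz": 0, "ax": 0, "ay": 0, "az": 0, "jaw": 0}, {"dx": -0.15, "dy": -0.113, "dz": 0, "ax": 0, "ay": 0, "az": 0, "jaw": 0}])

```text
time_s: 1.35
position: [480.6, 12.4, 239.0]
tcp_rot: [-0.599, -3.083, -0.0]
contact_force: [0.4, 0.3, -0.0]
grip_width: -0.1
gripper_force: 0.0
```

Emit:
apply_moves(motion=[{"dx": -0.03, "dy": -0.023, "dz": 0, "ax": 0, "ay": 0, "az": 0, "jaw": 0}, {"dx": -0.06, "dy": -0.045, "dz": 0, "ax": 0, "ay": 0, "az": 0, "jaw": 0}, {"dx": -0.09, "dy": -0.068, "dz": 0, "ax": 0, "ay": 0, "az": 0, "jaw": 0}, {"dx": -0.12, "dy": -0.09, "dz": 0, "ax": 0, "ay": 0, "az": 0, "jaw": 0}, {"dx": -0.128, "dy": -0.097, "dz": 0, "ax": 0, "ay": 0, "az": 0, "jaw": 0}])

```text
time_s: 1.77
position: [565.1, -128.1, 238.3]
tcp_rot: [0.605, 3.081, -0.003]
contact_force: [0.7, 0.4, -0.3]
grip_width: 0.2
gripper_force: 0.0
```

```bash
python3 -c "
from plant import r
import cv2,pickle
o=r.observe();c=r.camera('wrist');print(o['joint_pos'],o['position'],o['tcp_rot'],o['time_s'],c['hand_eye'])
cv2.imwrite('pics/w1.png',c['pixels']);pickle.dump((o,c),open('w1.pkl','wb'))"
```

```text
[-0.22203306  0.3530905  -0.0057639   1.2102487  -0.00172778  0.1656418 ] [ 565.09381125 -128.12616184  238.32701554] [ 6.04837384e-01  3.08114305e+00 -2.78643547e-03] 1.7667 [[ 1.27431252e-03  9.57761344e-01  2.87561445e-01  7.29468994e+01]
 [ 9.99999170e-01 -1.27550235e-03 -1.83211715e-04  6.31872551e-01]
 [ 1.91312199e-04  2.87561440e-01 -9.57762174e-01 -1.33912189e+02]
 [ 0.00000000e+00  0.00000000e+00  0.00000000e+00  1.00000000e+00]]
```

View pics/w1.png

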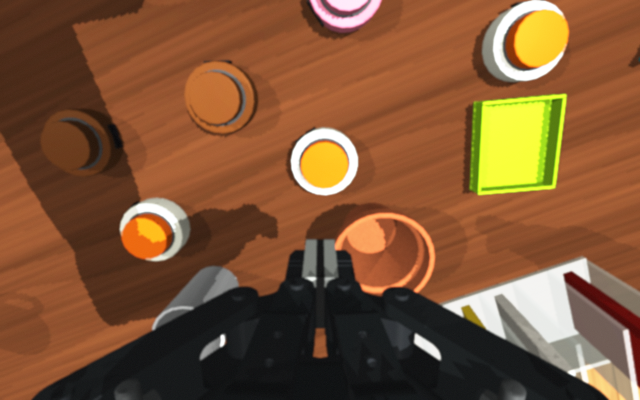

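Wrist view: pot cap at (325,164), tin cap (147,237), tray cap (541,38); the closed fingers at (320,250).

```bash
cat >> h.py <<'E'
from scipy.spatial.transform import Rotation as Ro
def wrist(o,c,u,v,z):
    T=np.eye(4);T[:3,:3]=Ro.from_rotvec(o['tcp_rot']).as_matrix();T[:3,3]=o['position']
    c=dict(c);c['world_to_cam']=np.linalg.inv(T@np.asarray(c['hand_eye']));return onz(c,u,v,z)
E
python3 - <<'E'
from h import *;import pickle
o,c=pickle.load(open('w1.pkl','rb'));R=Ro.from_rotvec(o['tcp_rot'])
for n,u,v in(('pot',325,164),('tin',147,237),('tray',541,38)):
    w=wrist(o,c,u,v,42);print(n,w,R.inv().apply(w-o['position']).round(1))
E
```

```text
pot [ 560.  -119.9   42. ] [  8.2   6.  196.3]
tin [ 561.9 -331.3   42. ] [ -73.5 -189.   196.7]
tray [525.7 107.9  42. ] [126.1 203.9 195.8]
```

Emit:
apply_moves(motion=[{"dx": 0.006, "dy": 0.004, "dz": 0.03, "ax": 0, "ay": 0, "az": 0, "jaw": 0}, {"dx": 0.006, "dy": 0.004, "dz": 0.07, "ax": 0, "ay": 0, "az": 0, "jaw": 0}, {"dx": 0.006, "dy": 0.004, "dz": 0.11, "ax": 0, "ay": 0, "az": 0, "jaw": 0}, {"dx": 0.006, "dy": 0.004, "dz": 0.145, "ax": 0, "ay": 0, "az": 0, "jaw": 0}, {"dx": 0.006, "dy": 0.004, "dz": 0.17, "ax": 0, "ay": 0, "az": 0, "jaw": 0}])

```text
time_s: 2.23
position: [555.5, -116.3, 65.9]
tcp_rot: [-0.597, -3.079, -0.001]
contact_force: [0.6, 0.4, 0.1]
grip_width: 0.1
gripper_force: 0.0
```

```bash
python3 -c "
from plant import r
import cv2,pickle
o=r.observe();c=r.camera('wrist');s=r.camera('side');print(o['position'],o['tcp_rot'],o['contact_force'])
cv2.imwrite('pics/w2.png',cv2.vconcat([c['pixels'][:300],cv2.resize(s['pixels'][170:320,220:540],(640,300))]))"
```

```text
[ 555.52341872 -116.25304313   65.92530791] [-5.97046246e-01 -3.07905410e+00 -7.64968042e-04] [0.61543149 0.39636989 0.05377299]
```

View pics/w2.png

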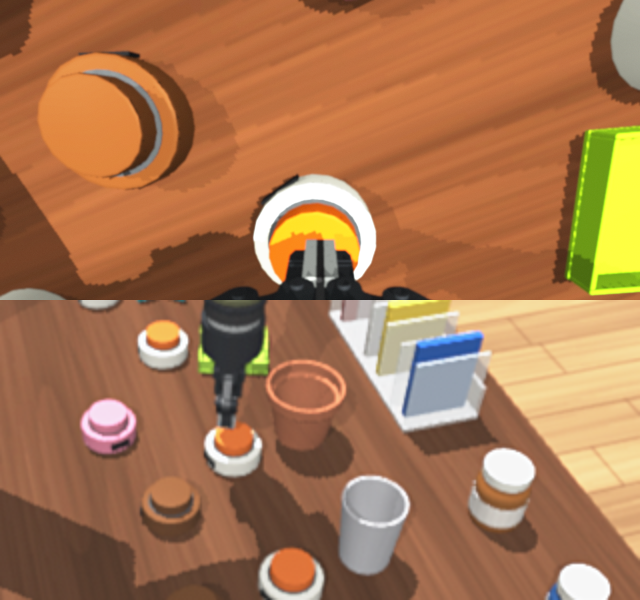

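Emit:
apply_moves(motion=[{"dx": -0.006, "dy": -0.003, "dz": 0.005, "ax": 0, "ay": 0, "az": 0, "jaw": 0}, {"dx": -0.006, "dy": -0.003, "dz": 0.01, "ax": 0, "ay": 0, "az": 0, "jaw": 0}, {"dx": -0.006, "dy": -0.003, "dz": 0.014, "ax": 0, "ay": 0, "az": 0, "jaw": 0}, {"dx": -0.006, "dy": -0.003, "dz": 0.018, "ax": 0, "ay": 0, "az": 0, "jaw": 0}, {"dx": -0.006, "dy": -0.003, "dz": 0.021, "ax": 0, "ay": 0, "az": 0, "jaw": 0}])

```text
time_s: 2.75
position: [564.0, -123.0, 49.2]
tcp_rot: [0.599, 3.082, -0.0]
contact_force: [-0.0, 0.5, 3.0]
grip_width: 0.1
gripper_force: 1.4
```

Emit:
apply_moves(motion=[{"dx": 0, "dy": 0, "dz": 0.002, "ax": 0, "ay": 0, "az": 0, "jaw": 0}, {"dx": 0, "dy": 0, "dz": 0.004, "ax": 0, "ay": 0, "az": 0, "jaw": 0}, {"dx": 0, "dy": 0, "dz": 0.006, "ax": 0, "ay": 0, "az": 0, "jaw": 0}, {"dx": 0, "dy": 0, "dz": 0.008, "ax": 0, "ay": 0, "az": 0, "jaw": 0}, {"dx": 0, "dy": 0, "dz": 0.009, "ax": 0, "ay": 0, "az": 0, "jaw": 0}])

```text
time_s: 3.17
position: [563.9, -123.0, 39.6]
tcp_rot: [0.599, 3.082, -0.0]
contact_force: [1.1, -0.2, 5.3]
grip_width: -0.0
gripper_force: 2.4
```

Emit:
apply_moves(motion=[{"dx": 0, "dy": 0, "dz": 0.001, "ax": 0, "ay": 0, "az": 0, "jaw": 0}, {"dx": 0, "dy": 0, "dz": 0.002, "ax": 0, "ay": 0, "az": 0, "jaw": 0}, {"dx": 0, "dy": 0, "dz": 0.002, "ax": 0, "ay": 0, "az": 0, "jaw": 0}, {"dx": 0, "dy": 0, "dz": 0.002, "ax": 0, "ay": 0, "az": 0, "jaw": 0}, {"dx": 0, "dy": 0, "dz": 0.002, "ax": 0, "ay": 0, "az": 0, "jaw": 0}])

```text
time_s: 3.58
position: [563.9, -122.9, 38.2]
tcp_rot: [0.599, 3.082, -0.0]
contact_force: [1.2, 0.5, 7.4]
grip_width: 0.1
gripper_force: 3.7
```

Emit:
apply_moves(motion=[{"dx": 0, "dy": 0, "dz": -0.01, "ax": 0, "ay": 0, "az": 0, "jaw": 0}, {"dx": 0, "dy": 0, "dz": -0.035, "ax": 0, "ay": 0, "az": 0, "jaw": 0}, {"dx": 0, "dy": 0, "dz": -0.07, "ax": 0, "ay": 0, "az": 0, "jaw": 0}, {"dx": 0, "dy": 0, "dz": -0.1, "ax": 0, "ay": 0, "az": 0, "jaw": 0}, {"dx": -0.007, "dy": -0.018, "dz": -0.12, "ax": 0, "ay": 0, "az": 0, "jaw": 0}])

```text
time_s: 4.0
position: [562.4, -139.7, 160.0]
tcp_rot: [-0.594, -3.085, -0.003]
contact_force: [0.6, -0.1, -0.5]
grip_width: 0.0
gripper_force: 0.0
```

Emit:
apply_moves(motion=[{"dx": -0.012, "dy": -0.031, "dz": 0, "ax": 0, "ay": 0, "az": 0, "jaw": 0}, {"dx": -0.026, "dy": -0.066, "dz": 0, "ax": 0, "ay": 0, "az": 0, "jaw": 0}, {"dx": -0.04, "dy": -0.101, "dz": 0, "ax": 0, "ay": 0, "az": 0, "jaw": 0}, {"dx": -0.052, "dy": -0.131, "dz": 0, "ax": 0, "ay": 0, "az": 0, "jaw": 0}, {"dx": -0.06, "dy": -0.15, "dz": 0, "ax": 0, "ay": 0, "az": 0, "jaw": 0}])

```text
time_s: 4.42
position: [560.8, -306.4, 156.9]
tcp_rot: [-0.602, -3.081, 0.001]
contact_force: [0.1, 0.7, 0.5]
grip_width: 0.2
gripper_force: 0.0
```

```bash
python3 -c "
from plant import r
import cv2,pickle
o=r.observe();c=r.camera('wrist');s=r.camera('side');print(o['position'],o['tcp_rot'],o['joint_pos'])
cv2.imwrite('pics/w3.png',cv2.vconcat([c['pixels'][:300],cv2.resize(s['pixels'][200:350,220:540],(640,300))]));pickle.dump((o,c),open('w3.pkl','wb'))"
```

```text
[ 560.75318005 -306.35070558  156.91867775] [-6.02271596e-01 -3.08128690e+00  7.76329356e-04] [-4.99488452e-01  4.96655309e-01  1.06628185e-02  1.08655863e+00
 -1.07397640e-03 -1.13432696e-01]
```

View pics/w3.png

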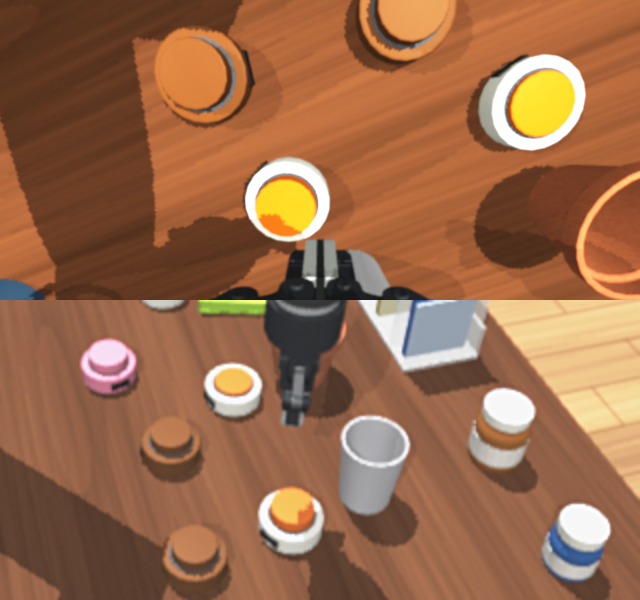

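The pot's cap is down (side view). In the wrist view the tin cap is at (287,207) and the pot cap at (543,104).

```bash
python3 - <<'E'
from h import *;import pickle
o,c=pickle.load(open('w3.pkl','rb'));R=Ro.from_rotvec(o['tcp_rot'])
for n,u,v,z in(('pot',543,104,32),('tin',287,207,42)):
    w=wrist(o,c,u,v,z);print(n,w,R.inv().apply(w-o['position']).round(1))
E
```

```text
pot [ 561.1 -122.3   32. ] [ 68.7 170.7 124.9]
tin [ 561.  -334.3   42. ] [-11.  -25.7 114.9]
```

Emit:
apply_moves(motion=[{"dx": -0.011, "dy": -0.027, "dz": 0.02, "ax": 0, "ay": 0, "az": 0, "jaw": 0}, {"dx": -0.011, "dy": -0.027, "dz": 0.05, "ax": 0, "ay": 0, "az": 0, "jaw": 0}, {"dx": -0.011, "dy": -0.027, "dz": 0.075, "ax": 0, "ay": 0, "az": 0, "jaw": 0}, {"dx": -0.011, "dy": -0.027, "dz": 0.09, "ax": 0, "ay": 0, "az": 0, "jaw": 0}, {"dx": -0.011, "dy": -0.027, "dz": 0.094, "ax": 0, "ay": 0, "az": 0, "jaw": 0}])

```text
time_s: 4.93
position: [559.0, -330.1, 59.4]
tcp_rot: [-0.597, -3.076, -0.005]
contact_force: [-1.0, 0.8, -0.2]
grip_width: -0.0
gripper_force: 0.0
```

Emit:
apply_moves(motion=[{"dx": 0, "dy": 0, "dz": 0.003, "ax": 0, "ay": 0, "az": 0, "jaw": 0}, {"dx": 0, "dy": 0, "dz": 0.006, "ax": 0, "ay": 0, "az": 0, "jaw": 0}, {"dx": 0, "dy": 0, "dz": 0.009, "ax": 0, "ay": 0, "az": 0, "jaw": 0}, {"dx": 0, "dy": 0, "dz": 0.012, "ax": 0, "ay": 0, "az": 0, "jaw": 0}, {"dx": 0, "dy": 0, "dz": 0.014, "ax": 0, "ay": 0, "az": 0, "jaw": 0}])

```text
time_s: 5.35
position: [562.9, -332.9, 50.0]
tcp_rot: [0.599, 3.083, -0.001]
contact_force: [0.5, 0.6, 1.0]
grip_width: -0.3
gripper_force: 1.3
```

Tip is at 42, at the cap. Press about 11 mm more.

Emit:
apply_moves(motion=[{"dx": 0, "dy": 0, "dz": 0.002, "ax": 0, "ay": 0, "az": 0, "jaw": 0}, {"dx": 0, "dy": 0, "dz": 0.004, "ax": 0, "ay": 0, "az": 0, "jaw": 0}, {"dx": 0, "dy": 0, "dz": 0.006, "ax": 0, "ay": 0, "az": 0, "jaw": 0}, {"dx": 0, "dy": 0, "dz": 0.008, "ax": 0, "ay": 0, "az": 0, "jaw": 0}, {"dx": 0, "dy": 0, "dz": 0.01, "ax": 0, "ay": 0, "az": 0, "jaw": 0}])

```text
time_s: 5.77
position: [562.9, -332.9, 39.6]
tcp_rot: [0.599, 3.083, -0.0]
contact_force: [1.0, 0.7, 4.8]
grip_width: -0.2
gripper_force: 2.4
```

Emit:
apply_moves(motion=[{"dx": 0, "dy": 0, "dz": 0.001, "ax": 0, "ay": 0, "az": 0, "jaw": 0}, {"dx": 0, "dy": 0, "dz": 0.002, "ax": 0, "ay": 0, "az": 0, "jaw": 0}, {"dx": 0, "dy": 0, "dz": 0.002, "ax": 0, "ay": 0, "az": 0, "jaw": 0}, {"dx": 0, "dy": 0, "dz": 0.002, "ax": 0, "ay": 0, "az": 0, "jaw": 0}, {"dx": 0, "dy": 0, "dz": 0.002, "ax": 0, "ay": 0, "az": 0, "jaw": 0}])

```text
time_s: 6.18
position: [562.9, -333.0, 38.3]
tcp_rot: [0.599, 3.082, -0.0]
contact_force: [-0.2, 1.3, 6.6]
grip_width: 0.2
gripper_force: 3.7
```

Emit:
apply_moves(motion=[{"dx": 0, "dy": 0, "dz": -0.01, "ax": 0, "ay": 0, "az": 0, "jaw": 0}, {"dx": 0, "dy": 0, "dz": -0.035, "ax": 0, "ay": 0, "az": 0, "jaw": 0}, {"dx": 0, "dy": 0, "dz": -0.07, "ax": 0, "ay": 0, "az": 0, "jaw": 0}, {"dx": 0, "dy": 0, "dz": -0.1, "ax": 0, "ay": 0, "az": 0, "jaw": 0}, {"dx": 0, "dy": 0, "dz": -0.12, "ax": 0, "ay": 0, "az": 0, "jaw": 0}])

```text
time_s: 6.6
position: [562.6, -333.3, 160.4]
tcp_rot: [0.599, 3.082, -0.002]
contact_force: [0.2, -1.1, 0.0]
grip_width: -0.5
gripper_force: 0.0
```

Emit:
apply_moves(motion=[{"dx": 0.02, "dy": 0.033, "dz": 0, "ax": 0, "ay": 0, "az": 0, "jaw": 0}, {"dx": 0.04, "dy": 0.066, "dz": 0, "ax": 0, "ay": 0, "az": 0, "jaw": 0}, {"dx": 0.06, "dy": 0.099, "dz": 0, "ax": 0, "ay": 0, "az": 0, "jaw": 0}, {"dx": 0.08, "dy": 0.132, "dz": 0, "ax": 0, "ay": 0, "az": 0, "jaw": 0}, {"dx": 0.101, "dy": 0.165, "dz": 0, "ax": 0, "ay": 0, "az": 0, "jaw": 0}])

```text
time_s: 7.02
position: [529.3, -140.6, 157.2]
tcp_rot: [-0.6, -3.083, 0.0]
contact_force: [1.2, 0.1, 0.0]
grip_width: 0.3
gripper_force: 0.0
```

Emit:
apply_moves(motion=[{"dx": 0.02, "dy": 0.033, "dz": 0, "ax": 0, "ay": 0, "az": 0, "jaw": 0}, {"dx": 0.04, "dy": 0.066, "dz": 0, "ax": 0, "ay": 0, "az": 0, "jaw": 0}, {"dx": 0.06, "dy": 0.099, "dz": 0, "ax": 0, "ay": 0, "az": 0, "jaw": 0}, {"dx": 0.08, "dy": 0.132, "dz": 0, "ax": 0, "ay": 0, "az": 0, "jaw": 0}, {"dx": 0.101, "dy": 0.165, "dz": 0, "ax": 0, "ay": 0, "az": 0, "jaw": 0}])

```text
time_s: 7.43
position: [497.5, 50.2, 157.3]
tcp_rot: [-0.6, -3.083, 0.001]
contact_force: [1.6, 0.3, -0.2]
grip_width: 0.2
gripper_force: 0.0
```

Emit:
apply_moves(motion=[{"dx": 0.02, "dy": 0.033, "dz": 0, "ax": 0, "ay": 0, "az": 0, "jaw": 0}, {"dx": 0.04, "dy": 0.066, "dz": 0, "ax": 0, "ay": 0, "az": 0, "jaw": 0}, {"dx": 0.06, "dy": 0.099, "dz": 0, "ax": 0, "ay": 0, "az": 0, "jaw": 0}, {"dx": 0.08, "dy": 0.132, "dz": 0, "ax": 0, "ay": 0, "az": 0, "jaw": 0}, {"dx": 0.101, "dy": 0.165, "dz": 0, "ax": 0, "ay": 0, "az": 0, "jaw": 0}])

```text
time_s: 7.85
position: [465.8, 241.0, 157.3]
tcp_rot: [-0.599, -3.084, 0.002]
contact_force: [2.0, -0.2, -0.5]
grip_width: -0.1
gripper_force: 0.0
```

```bash
python3 -c "
from plant import r
import cv2,pickle
o=r.observe();c=r.camera('wrist');s=r.camera('side');print(o['position'],o['tcp_rot'],o['joint_pos'])
cv2.imwrite('pics/w4.png',cv2.vconcat([c['pixels'][:300],cv2.resize(s['pixels'][200:350,220:540],(640,300))]));pickle.dump((o,c),open('w4.pkl','wb'))"
```

```text
[465.75178552 240.96617423 157.27831908] [-5.99485721e-01 -3.08360621e+00  1.70997983e-03] [ 4.77861889e-01  3.08472876e-01 -2.92055762e-01  9.71142162e-01
 -6.96192186e-04  8.61892997e-01]
```

View pics/w4.png

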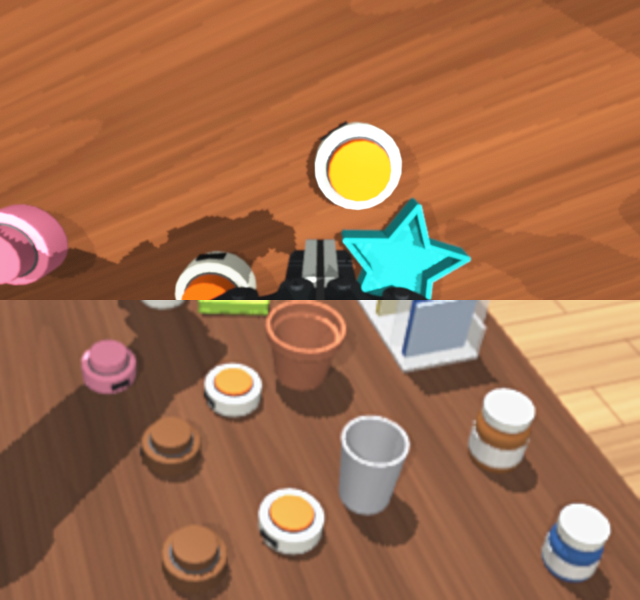

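Pot and tin caps are both down and unmoved. The mold cap is at (360,170) in the wrist view.

```bash
python3 - <<'E'
from h import *;import pickle
o,c=pickle.load(open('w4.pkl','rb'));R=Ro.from_rotvec(o['tcp_rot'])
w=wrist(o,c,360,170,42);print(w,R.inv().apply(w-o['position']).round(1))
E
```

```text
[459.7 277.7  42. ] [ 19.4  31.9 115.2]
```

Emit:
apply_moves(motion=[{"dx": 0.018, "dy": 0.03, "dz": 0.01, "ax": 0, "ay": 0, "az": 0, "jaw": 0}, {"dx": 0.018, "dy": 0.03, "dz": 0.04, "ax": 0, "ay": 0, "az": 0, "jaw": 0}, {"dx": 0.018, "dy": 0.03, "dz": 0.07, "ax": 0, "ay": 0, "az": 0, "jaw": 0}, {"dx": 0.018, "dy": 0.03, "dz": 0.088, "ax": 0, "ay": 0, "az": 0, "jaw": 0}, {"dx": 0.018, "dy": 0.03, "dz": 0.094, "ax": 0, "ay": 0, "az": 0, "jaw": 0}])

```text
time_s: 8.37
position: [458.6, 271.9, 60.1]
tcp_rot: [-0.599, -3.079, 0.008]
contact_force: [-1.3, -0.8, -0.6]
grip_width: 0.1
gripper_force: 0.0
```

Emit:
apply_moves(motion=[{"dx": 0, "dy": 0, "dz": 0.003, "ax": 0, "ay": 0, "az": 0, "jaw": 0}, {"dx": 0, "dy": 0, "dz": 0.006, "ax": 0, "ay": 0, "az": 0, "jaw": 0}, {"dx": 0, "dy": 0, "dz": 0.009, "ax": 0, "ay": 0, "az": 0, "jaw": 0}, {"dx": 0, "dy": 0, "dz": 0.012, "ax": 0, "ay": 0, "az": 0, "jaw": 0}, {"dx": 0, "dy": 0, "dz": 0.014, "ax": 0, "ay": 0, "az": 0, "jaw": 0}])

```text
time_s: 8.78
position: [462.0, 274.5, 50.0]
tcp_rot: [0.599, 3.082, 0.002]
contact_force: [0.3, -0.3, 1.9]
grip_width: 0.1
gripper_force: 1.3
```

Emit:
apply_moves(motion=[{"dx": 0, "dy": 0, "dz": 0.002, "ax": 0, "ay": 0, "az": 0, "jaw": 0}, {"dx": 0, "dy": 0, "dz": 0.004, "ax": 0, "ay": 0, "az": 0, "jaw": 0}, {"dx": 0, "dy": 0, "dz": 0.006, "ax": 0, "ay": 0, "az": 0, "jaw": 0}, {"dx": 0, "dy": 0, "dz": 0.008, "ax": 0, "ay": 0, "az": 0, "jaw": 0}, {"dx": 0, "dy": 0, "dz": 0.01, "ax": 0, "ay": 0, "az": 0, "jaw": 0}])

```text
time_s: 9.2
position: [462.0, 274.5, 39.5]
tcp_rot: [0.599, 3.082, 0.001]
contact_force: [1.6, -0.6, 4.5]
grip_width: -0.0
gripper_force: 2.4
```

Emit:
apply_moves(motion=[{"dx": 0, "dy": 0, "dz": 0.001, "ax": 0, "ay": 0, "az": 0, "jaw": 0}, {"dx": 0, "dy": 0, "dz": 0.002, "ax": 0, "ay": 0, "az": 0, "jaw": 0}, {"dx": 0, "dy": 0, "dz": 0.002, "ax": 0, "ay": 0, "az": 0, "jaw": 0}, {"dx": 0, "dy": 0, "dz": 0.002, "ax": 0, "ay": 0, "az": 0, "jaw": 0}, {"dx": 0, "dy": 0, "dz": 0.002, "ax": 0, "ay": 0, "az": 0, "jaw": 0}])

```text
time_s: 9.62
position: [462.1, 274.5, 38.1]
tcp_rot: [0.599, 3.082, 0.001]
contact_force: [1.3, -1.4, 6.9]
grip_width: 0.2
gripper_force: 3.8
```

Emit:
apply_moves(motion=[{"dx": 0, "dy": 0, "dz": -0.01, "ax": 0, "ay": 0, "az": 0, "jaw": 0}, {"dx": 0, "dy": 0, "dz": -0.035, "ax": 0, "ay": 0, "az": 0, "jaw": 0}, {"dx": 0, "dy": 0, "dz": -0.07, "ax": 0, "ay": 0, "az": 0, "jaw": 0}, {"dx": 0, "dy": 0, "dz": -0.1, "ax": 0, "ay": 0, "az": 0, "jaw": 0}, {"dx": 0, "dy": 0, "dz": -0.12, "ax": 0, "ay": 0, "az": 0, "jaw": 0}])

```text
time_s: 10.03
position: [461.2, 274.6, 160.1]
tcp_rot: [0.599, 3.083, 0.002]
contact_force: [0.9, -0.1, 0.2]
grip_width: -0.0
gripper_force: 0.0
```

```bash
python3 -c "
from plant import r
import cv2
c=r.camera('scene');s=r.camera('side')
cv2.imwrite('pics/e.png',cv2.vconcat([cv2.resize(s['pixels'][130:280,200:520],(640,300)),cv2.resize(c['pixels'][100:250,200:520],(640,300))]))"
```

```text
(no output)
```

View pics/e.png

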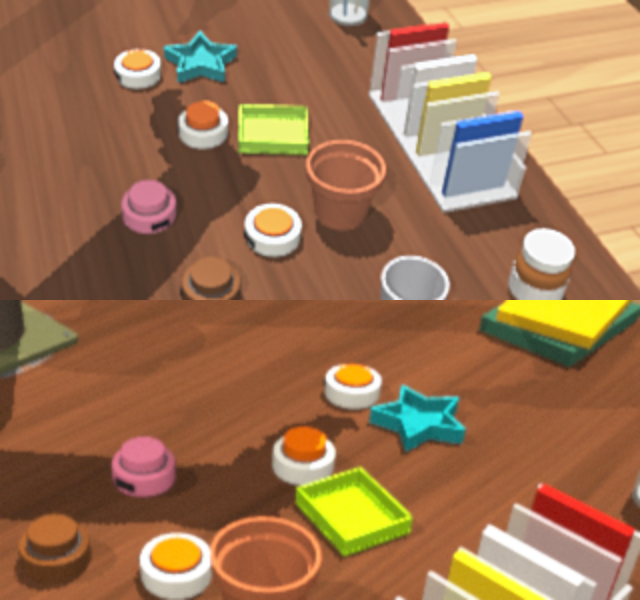

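The mold's cap is down at (137,62) in the side crop, the pot's is down, and the tray's at (203,115) still stands up. The arm is clear.

```bash
python3 -c "
from plant import r
print(r.sign_off())"
```

```text
the job is handed in; nothing more can be done
None
```

I started the pot's, pencil tin's and star mold's timers in that order and handed the job in. The camera images show their three caps down, the tray's timer still up and nothing visibly moved; the sign-off gave no verdict.

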